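Clamp the phone in the countertop holder to the set grip

TASK

Put the blue phone, screen up, flat on the rest between the two jaws of the white countertop phone holder and let go of it. Then press the holder's blue push-to-turn knob down, firmly but gently, and turn it clockwise so that the jaws close on the phone, until the black needle of the grip dial stands in the green band, without letting it swing clearly past the band, and let go of the knob. Keep off the dial and the sprung jaw beside it, and leave the carton, the jar and the mug where they stand.

Things in the scene. Friction and masses are not known exactly. Their poses are not given: they have to be found in the camera images.
- holder: White phone holder fixed to the counter. Base plate 100 x 360 x 12 mm; origin at the centre of its underside; its y axis runs along the plate (the jaws' closing line, from the knob end at -y to the dial end at +y), z up. A gear tower at y = -145 mm, 52 x 52 mm, top 50 mm above the counter, carries the knob.
- rest (a point): Point on top of the rest bar that the phone lies on, in the middle of the holder, 40 mm above the counter; axes as the holder's. The bar is 36 mm wide (x) and runs from y = -56 to +52 mm.
- knob_grip (a point): On the upright axis of the blue push-to-turn knob, 87 mm above the counter while it is up, mid-height of its bar grip. The bar is 46 mm long, 14 mm thick, from 72 to 99 mm above the counter, on a 50 mm grey disc. The point's x axis runs along the bar and turns with it. A 2 N spring (0.3 N/mm more) lifts the knob; unpressed it turns idly either way.
- spindle: Clutch plate hidden inside the gear tower under the knob, 46 mm across; origin on the knob's axis 14 mm above the counter. It carries what is pressed on the knob less the knob's lifting spring (2 to 5 N); it must not carry over 21 N.
- drive_face (a point): Centre of the drive jaw's face (44 mm wide, 40 to 56 mm above the counter, jaw 12 mm thick). The knob moves it along the holder's +y, 5 mm per rad clockwise, but only while pressed onto its clutch, which bites 1 to 10 mm down (not known beforehand) and slips if pressed too lightly: 14 to 18 N in all holds to full load, over 22 N may be too hard. The jaw stays where it is left.
- sprung_face (a point): Centre of the face of the sprung jaw (same size, looks to the holder's -y). A spring holds it out; pushed back along +y it gives 1 N per mm after a preload of 2 N, over at most 11 mm. The free gap between the two faces at the start is 8 to 14 mm more than the phone's length and differs from start to start.
- gauge: Round grey dial unit, 84 mm across, behind the sprung jaw; its origin lies on the dial's axis 12 mm above the counter, its axes as the holder's. Its white face, 52 mm above the counter, looks up.
- dial_centre (a point): Pivot of the needle, on the dial's axis, 55 mm above the counter.
- needle_tip (a point): Tip of the black needle, 34 mm from the pivot. At rest the needle points along the holder's -x; it swings clockwise seen from above (towards +y) by 0.2 rad for each mm the sprung jaw is pushed back. The red zone starts 1.75 rad from rest.
- mark_mid (a point): Middle of the green band on the dial face, at the needle tip's radius and height; the band spans 0.17 rad to either side. It is set at 0.7 to 1.3 rad from the needle's rest and differs from start to start.
- charger: Grey charging block fixed to the counter, 46 x 86 x 14 mm, under the phone at the start; origin at the centre of its underside.
- phone: Blue phone with black screen, 62 (x) x 132 (y) x 11 (z) mm, about 0.18 kg, lying screen up on the charger; origin at the centre of its underside, long side along its y. Either end may point to the dial.
- carton: Purple light bulb carton, 70 x 70 x 110 mm, origin at the centre of its underside.
- jar: Glass jar with black lid, 72 mm across, 100 mm high, origin at the centre of its underside.
- mug: White mug, 76 mm across, 85 mm high, handle at its +y, origin at the centre of its underside.
There are look-alikes about, which are no part of the job. Of the things like the phone, leave any that is red or turquoise; of the rest the smaller one is meant.

How it is judged (in metres and radians):
On the way, in this order (a step that is already met when the one before it is completed fails the run):
1. the phone lies flat on the rest between the jaws, let go (x of phone in the frame of rest between -0.01 and 0.01 m and z of phone in the frame of rest between -0.003 and 0.004 m and angle between phone's own z axis and vertical below 0.06 rad and contact force between phone and the fingers below 0.3 N), for 0.2 s.
2. the needle stands in the green band (distance between needle_tip and mark_mid below 0.006 m), for 0.2 s.
At the end, for the whole second after the job is handed in: Phone let go on the rest bar between the jaws, screen up (tilt under 0.06 rad, underside -3 to +4 mm from the bar top), within 10 mm and 0.12 rad of the holder's centre line, at rest; needle tip within 6 mm of the middle of the green band (distance between needle_tip and mark_mid below 0.006 m and x of phone in the frame of rest between -0.01 and 0.01 m and z of phone in the frame of rest between -0.003 and 0.004 m and angle between phone's own z axis and vertical below 0.06 rad and angle between the y axis of phone and the y axis of holder, either way round below 0.12 rad and linear speed of phone below 0.01 m/s); the robot touches nothing.
It fails at once if the needle swings more than about 0.3 rad past the middle of the green band (phone squeezed too hard) (y of needle_tip in the frame of mark_mid above 0.01 m).
It fails at once if the clutch under the knob is loaded with more than 21 N (knob pressed too hard) (contact force between spindle and anything else above 21 N).
It fails at once if the robot leans on the dial or the sprung jaw with more than 2 N (contact force between any of the fingers, the arm and gauge above 2 N).
It fails at once if the carton, the jar or the mug is shifted over 20 mm (distance of any of carton, jar, mug from where it was at the start of the episode above 0.02 m).
It also fails if it takes over 69 s, if anything falls off the work surface, if the arm or the gripper's body presses on something with over 40 N, if the wrist force passes 120 N, or if a joint passes its speed limit or range.

ROBOT

A 6-joint arm with a two-finger parallel gripper is mounted at the origin on the work surface. World frame = base frame: x ahead of the robot, y to its left, z up, the work surface at z = 0. Lengths are in mm, angles in rad, forces in N, time in s.
With the tool pointing down it reaches from about 375 to 900 mm from the base axis. Payload 3.1 kg.
Tool frame: the origin (TCP) lies midway between the tips of the shut fingers; the grasp point (between the pads) lies 19 mm behind it (manip.pinch_z is the distance from the TCP to the grasp point, in mm); y points along the fingers, z is the direction in which the jaws open and shut, and the axes are right-handed (so a half turn about y gives the same grasp; the last joint's range is limited). The gripper opens to 85 mm and grips with 20 to 120 N. Pads are 22 mm wide; open, the fingers measure 114 mm over their backs; the gripper's body (76 mm by 85 mm) begins 54 mm behind the grasp point. The pads swing forward as they close: fully open they stand 13 mm farther back than shut.
Start: joints at [-1.365, 0.527, 1.433, -0, 1.181, -0.178], TCP at [234.05, -579.498, 231.31] pointing down, gripper open.
Joint ranges: [-3.08, 3.08], [-0.75, 2.2], [0.22, 2.44], [-1.43, 4.57], [0, 2.65], [-2.85, 2.85]. Speed limits (rad/s): [2.79, 2.79, 3.14, 3.14, 3.14, 3.14].

INTERFACE

Orientations are given as a unit quaternion [x, y, z, w].
In Python, from bench import manip gives the robot as it stands. The module is installed in compiled form; this text tells all that it offers.
- The arm moves only by the tool send_rows, never from a script. Its argument "series" is a list of rows, each an object with "xyz": the shift along the world's x, y, z in m, a list of three; "rot": the turn, a rotation vector about the world's x, y, z in units of 10 degrees (1.0 is 10 degrees), a list of three. In form: [{"xyz": [dx, dy, dz], "rot": [ax, ay, az]}, ...]. A call has exactly 5 rows; each row is the pose to reach, as a shift and turn from the pose commanded when the call began; what a row does not reach only later rows make up. A row lasts 1/8 s, in which the tool goes at most 62.5 mm and 10.7 degrees, less where a joint would pass 70% of its speed; a pose out of reach is approached as far as the arm can. A call with a gripper value outside its range is refused whole. "gripper" is the opening, from -1 (shut) to 1 (fully open), so that 0 is half open, set as the call begins (left out, the last holds). The fingers move at their own pace and stop on an object; the grip force is fixed at half the most. Time passes only in rows, so rows that repeat a pose let the fingers close, or fill a call up. It gives the time, the measured TCP pose, the force and the opening at its end, in the units of the state.
- manip.read_state(): the state, without advancing time (a new reading comes with each control period).
- manip.read_camera(name): name is "side" or "top" or "wrist"; returns the picture (384x512x3 uint8, red, green, blue); there is no depth.
- manip.calibration(name): a dict with "mtx" (3x3 intrinsics, pixels), "T" (4x4, takes a point from camera to world coordinates). Camera axes: x right, y down, z forward; pixel columns grow to the right and rows downward; lengths in mm; the calibration is good to about 2 mm. A picture is of the moment at which its call begins: read the wrist's pose just before it. calibration takes no time and is no camera call; for the wrist camera it gives the pose at the moment of the call.
- manip.sign_off(): hands the job in, once; it reports no verdict.
The state is a dict: "time": time; "q": joint angles; "joint_velocities": joint speeds; "joint_torque": joint torques, N m; "ee_pos": TCP position; "ee_rot": TCP orientation; "force": force on the tool from outside, world axes, zero at the start; "moment": the same for the moment, N m; "opening": finger opening in mm.
Only numpy, scipy, OpenCV 4.12 (cv2) and the standard library are available. Lean on these libraries where they do the work, as an engineer would, in place of code of your own. Each camera call takes 0.05 s, during which the arm holds its last target.

## Working session

There is one attempt and no reset: what is moved stays moved. The work goes in short steps, Python scripts to look and compute and a tool call to move; the robot and the scene stay as the last step left them, time stands still between calls to the robot, and variables do not carry over. Pictures are saved under pics/ and viewed, and the job is handed in when it is done.

Besides the shell and the picture viewer there is one more tool, called after "Request:" as name([rows], argument=value, ...), one row to a line, values as JSON. send_rows: Moves the arm, as the interface text tells. Its arguments: {"type":"object","properties":{"series":{"type":"array"},"gripper":{"type":"number"}},"required":["series"]}

```bash
ls; mkdir -p pics; python3 - <<'E'
from bench import manip
import cv2
s=manip.read_state();print(s)
for n in ["side","top","wrist"]:
    c=manip.calibration(n);print(n,c["mtx"].round(1).tolist(),c["T"].round(3).tolist())
    im=manip.read_camera(n);cv2.imwrite(f"pics/{n}0.png",im[:,:,::-1])
print(manip.pinch_z)
E
```

```text
pics
{'time': 0.0, 'q': array([-1.36548031e+00,  5.28470933e-01,  1.43390329e+00, -1.28325183e-05,
        1.18140051e+00, -1.78543037e-01]), 'joint_velocities': array([-0.00090217,  0.00024134,  0.00061207,  0.00052874, -0.00225512,
        0.00017795]), 'joint_torque': array([ 6.56022858e-04, -4.42355704e+01, -1.78023881e+01, -9.38375479e-05,
        8.50665645e-03, -5.48486440e-06]), 'ee_pos': array([ 233.91379479, -578.80286277,  230.33037894]), 'ee_rot': array([-0.13489912,  0.6948935 , -0.69335079,  0.13487008]), 'force': array([-0.3636823 , -0.58115287,  0.62065622]), 'moment': array([-0.05138828, -0.01626187,  0.01231714]), 'opening': 85.313511520642}
side [[457.9, 0.0, 256.7], [0.0, 457.9, 183.8], [0.0, 0.0, 1.0]] [[-0.827, -0.36, 0.433, 129.302], [-0.563, 0.524, -0.639, 674.726], [0.004, -0.772, -0.636, 673.185], [0.0, 0.0, 0.0, 1.0]]
top [[474.2, 0.0, 256.5], [0.0, 474.2, 198.6], [0.0, 0.0, 1.0]] [[0.018, -0.983, 0.181, 373.242], [-1.0, -0.016, 0.012, 29.024], [-0.009, -0.181, -0.983, 1067.399], [0.0, 0.0, 0.0, 1.0]]
wrist [[322.5, 0.0, 258.9], [0.0, 322.5, 187.7], [0.0, 0.0, 1.0]] [[0.373, -0.879, -0.297, 309.79], [-0.928, -0.354, -0.119, -548.438], [-0.001, 0.32, -0.947, 373.444], [0.0, 0.0, 0.0, 1.0]]
18.700000000000003
```

View pics/top0.png

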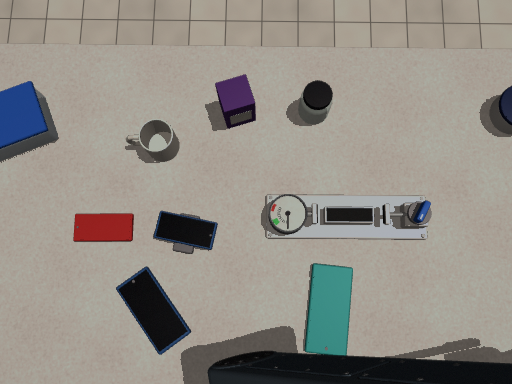

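View pics/side0.png

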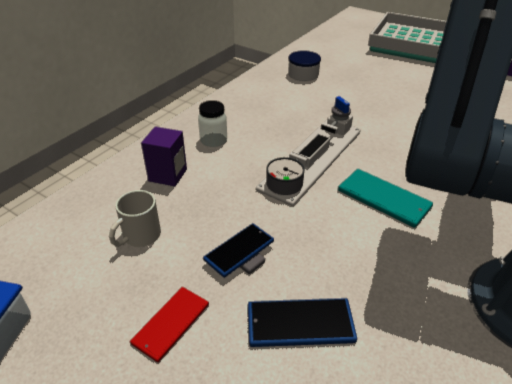

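View pics/wrist0.png

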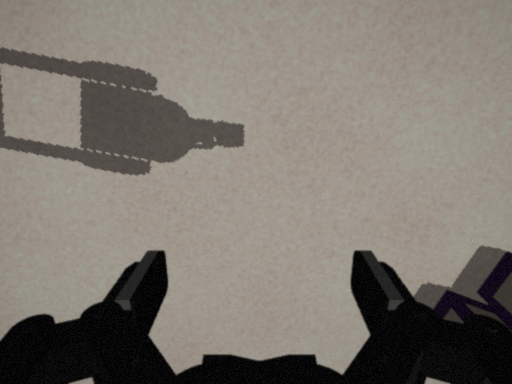

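```bash
cat > h.py <<'E'
import numpy as np, cv2
from bench import manip
def ray(cal,uv,z):
    T=cal["T"];d=T[:3,:3]@np.linalg.solve(cal["mtx"],[uv[0],uv[1],1.]);o=T[:3,3]
    return o+d*(z-o[2])/d[2]
def proj(cal,p):
    T=cal["T"];c=T[:3,:3].T@(np.array(p,float)-T[:3,3]);q=cal["mtx"]@c;return q[:2]/q[2]
E
python3 - <<'E'
from h import *
im=cv2.imread("pics/top0.png")
cv2.imwrite("pics/t_hold.png",cv2.resize(im[185:250,255:440],None,fx=4.3,fy=4.3,interpolation=cv2.INTER_CUBIC))
cv2.imwrite("pics/t_ph.png",cv2.resize(im[195:265,140:230],None,fx=8,fy=8,interpolation=cv2.INTER_CUBIC))
s=cv2.imread("pics/side0.png")
cv2.imwrite("pics/s_h.png",cv2.resize(s[85:210,250:375],None,fx=4.5,fy=4.5,interpolation=cv2.INTER_CUBIC))
cal=manip.calibration("top")
hsv=cv2.cvtColor(im,cv2.COLOR_BGR2HSV)
m=((hsv[...,0]>95)&(hsv[...,0]<130)&(hsv[...,1]>90)).astype(np.uint8)|(im.max(2)<30).astype(np.uint8)
roi=np.zeros_like(m);roi[200:258,145:225]=m[200:258,145:225]
roi=cv2.morphologyEx(roi,cv2.MORPH_OPEN,np.ones((3,3)))
cs,_=cv2.findContours(roi,0,2);c=max(cs,key=cv2.contourArea)
r=cv2.minAreaRect(c);b=cv2.boxPoints(r);print(r,b)
P=np.array([ray(cal,x,25) for x in b]);print(P.round(1),P.mean(0));print(np.linalg.norm(np.diff(P,axis=0),axis=1))
E
```

```text
((185.07058715820312, 229.68234252929688), (59.222023010253906, 27.984031677246094), 12.528807640075684) [[153.12941 236.91763]
 [159.2     209.59998]
 [217.01176 222.44705]
 [210.94118 249.76471]]
[[474.8 267.9  25. ]
 [536.  257.9  25. ]
 [509.3 127.9  25. ]
 [448.8 139.2  25. ]] [492.21975012 198.22706576  25.        ]
[ 62.01768765 132.62993119  61.6111607 ]
```

View pics/t_hold.png

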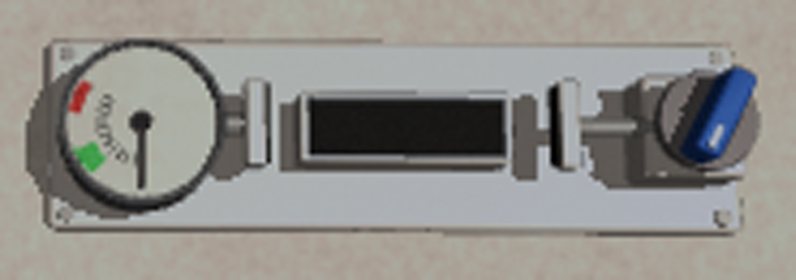

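View pics/t_ph.png

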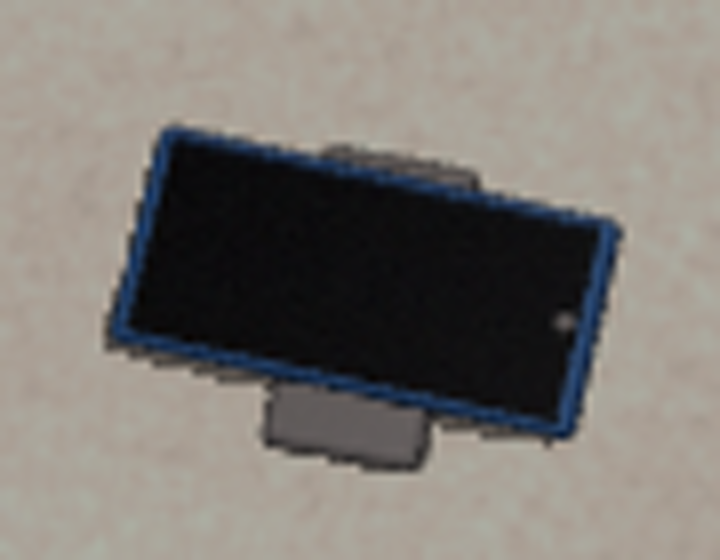

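View pics/s_h.png

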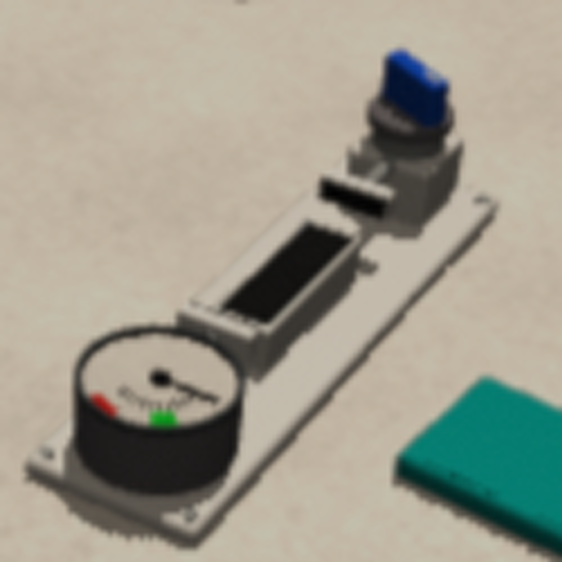

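```bash
python3 - <<'E'
from h import *
cal=manip.calibration("top")
def P(x,y,z):return ray(cal,(x/4.3+255-.4,y/4.3+185-.4),z)
for n,x,y,z in [("UL",48,43,12),("UR",733,43,12),("LR",740,235,12),("LL",48,229,12),("dial",141,122,54),("tip",141,187,55),("green",90,157,52),("knob",720,120,90),("disc",708,122,72),
 ("bar1",742,72,99),("bar2",703,155,99),("rest UL",302,93,40),("rest UR",507,93,40),("rest LR",507,160,40),("rest LL",302,160,40),("sprung",269,123,56),("drive",556,125,56),("screwUL",67,54,12),("screwUR",716,57,12),("screwLR",723,217,12),("screwLL",66,214,12)]:
    print(n,P(x,y,z).round(1))
E
```

```text
UL [576.5  20.7  12. ]
UR [ 582.4 -339.1   12. ]
LR [ 481.4 -338.1   12. ]
LL [478.3  19.3  12. ]
dial [528.8 -26.2  54. ]
tip [495.8 -26.4  55. ]
green [510.9  -0.9  52. ]
knob [ 528.9 -303.9   90. ]
disc [ 530.7 -304.1   72. ]
bar1 [ 551.  -312.4   99. ]
bar2 [ 510.5 -292.    99. ]
rest UL [ 547.3 -109.    40. ]
rest UR [ 549.  -213.3   40. ]
rest LR [ 514.6 -212.4   40. ]
rest LL [ 512.8 -108.7   40. ]
sprung [529.  -90.2  56. ]
drive [ 530.4 -233.6   56. ]
screwUL [570.7  10.7  12. ]
screwUR [ 574.8 -329.8   12. ]
screwLR [ 490.6 -329.7   12. ]
screwLL [486.3  10.1  12. ]
```

```bash
python3 - <<'E'
from h import *
from scipy.spatial.transform import Rotation as R
s=manip.read_state();r=R.from_quat(s["ee_rot"]).as_matrix();print(r.round(3),s["time"])
z=r[:,2];print("jaw dir yaw",np.degrees(np.arctan2(z[1],z[0])))
im=cv2.imread("pics/top0.png")
cv2.imwrite("pics/t_jaw.png",cv2.resize(im[195:235,375:440],None,fx=12,fy=12,interpolation=cv2.INTER_CUBIC))
E
```

```text
[[-0.927 -0.     0.374]
 [-0.374  0.002 -0.927]
 [-0.    -1.    -0.002]] 0.15
jaw dir yaw -68.01340654662226
```

View pics/t_jaw.png

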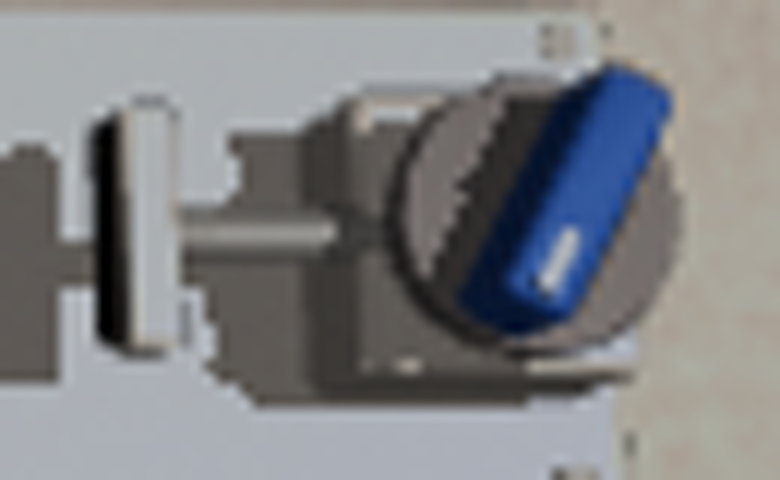

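Request:
send_rows([
  {"xyz": [0.03,0.052,0],"rot": [0,0,0.6]},
  {"xyz": [0.06,0.104,0],"rot": [0,0,1.2]},
  {"xyz": [0.09,0.156,0],"rot": [0,0,1.8]},
  {"xyz": [0.12,0.208,0],"rot": [0,0,2.4]},
  {"xyz": [0.15,0.26,0],"rot": [0,0,3.0]},
], gripper=1)

```text
time: 0.78
ee_pos: [384.7, -317.8, 231.2]
ee_rot: [-0.311, 0.635, -0.635, 0.311]
force: [0.5, -0.3, 0.3]
opening: 85.5
```

Request:
send_rows([
  {"xyz": [0.015,0.058,0],"rot": [0,0,0.53]},
  {"xyz": [0.03,0.116,0],"rot": [0,0,1.06]},
  {"xyz": [0.045,0.174,0],"rot": [0,0,1.6]},
  {"xyz": [0.06,0.232,0],"rot": [0,0,2.1]},
  {"xyz": [0.075,0.29,0],"rot": [0,0,2.65]},
])

```text
time: 1.4
ee_pos: [459.3, -27.6, 231.4]
ee_rot: [0.448, -0.547, 0.547, -0.448]
force: [0.7, -0.7, 0.2]
opening: 85.2
```

Request:
send_rows([
  {"xyz": [0.008,0.057,0],"rot": [0,0,0]},
  {"xyz": [0.016,0.114,-0.02],"rot": [0,0,0]},
  {"xyz": [0.024,0.171,-0.05],"rot": [0,0,0]},
  {"xyz": [0.033,0.2277,-0.08],"rot": [0,0,0]},
  {"xyz": [0.033,0.2277,-0.12],"rot": [0,0,0]},
])

```text
time: 2.02
ee_pos: [493.5, 202.1, 111.0]
ee_rot: [0.447, -0.546, 0.547, -0.45]
force: [0.6, -1.2, -1.2]
opening: 85.4
```

```bash
python3 - <<'E'
from h import *
from scipy.spatial.transform import Rotation as R
s=manip.read_state();z=R.from_quat(s["ee_rot"]).as_matrix()[:,2];print(s["ee_pos"],np.degrees(np.arctan2(z[1],z[0])),s["q"])
c=manip.calibration("wrist");im=manip.read_camera("wrist")[:,:,::-1].copy();cv2.imwrite("pics/w1.png",im)
for p in ([474.8,267.9,25],[536,257.9,25],[509.3,127.9,25],[448.8,139.2,25]): print(proj(c,p))
E
```

```text
[493.54534621 202.06532366 110.99031953] -11.216003081146049 [1.78623636e-01 5.82692494e-01 1.77263251e+00 7.63228950e-04
 7.81449050e-01 3.73834451e-01]
[213.99638872 111.01416082]
[303.39870601 107.78557144]
[295.37479963 273.21929472]
[220.66067491 274.20236446]
```

View pics/w1.png

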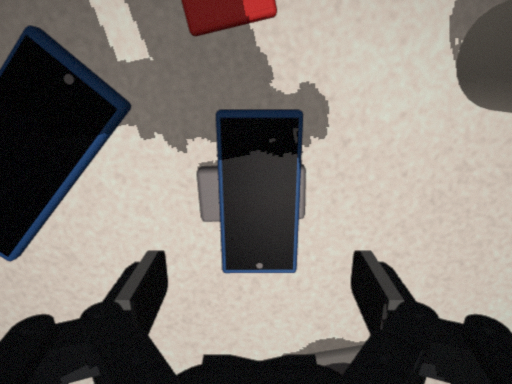

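Request:
send_rows([
  {"xyz": [0,0,-0.03],"rot": [0,0,0]},
  {"xyz": [0,0,-0.06],"rot": [0,0,0]},
  {"xyz": [0,0,-0.085],"rot": [0,0,0]},
  {"xyz": [0,0,-0.098],"rot": [0,0,0]},
  {"xyz": [0,0,-0.098],"rot": [0,0,0]},
])

```text
time: 2.7
ee_pos: [491.8, 197.8, 13.0]
ee_rot: [-0.448, 0.548, -0.548, 0.447]
force: [0.0, 0.7, 0.5]
opening: 85.5
```

```bash
python3 - <<'E'
from h import *
c=manip.calibration("wrist");im=manip.read_camera("wrist")[:,:,::-1].copy();cv2.imwrite("pics/w2.png",im)
im=manip.read_camera("side")[:,:,::-1].copy();cv2.imwrite("pics/s2.png",cv2.resize(im[190:310,170:310],None,fx=5,fy=5))
print(manip.read_state()["ee_pos"])
E
```

```text
[492.64812145 198.10620211  14.07628985]
```

View pics/w2.png

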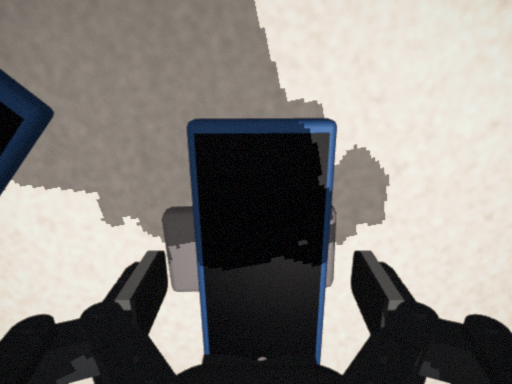

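View pics/s2.png

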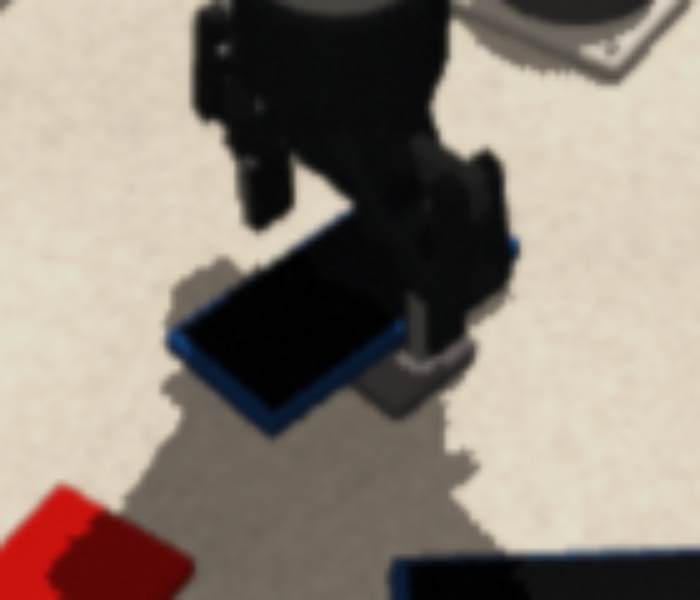

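Request:
send_rows([
  {"xyz": [0,0,0],"rot": [0,0,0]},
  {"xyz": [0,0,0],"rot": [0,0,0]},
  {"xyz": [0,0,0],"rot": [0,0,0]},
  {"xyz": [0,0,0],"rot": [0,0,0]},
  {"xyz": [0,0,0],"rot": [0,0,0]},
], gripper=-1)

```text
time: 3.42
ee_pos: [492.8, 198.3, 14.9]
ee_rot: [0.447, -0.547, 0.548, -0.448]
force: [-0.9, -0.8, 8.2]
opening: 59.6
```

```bash
python3 - <<'E'
from h import *
im=manip.read_camera("side")[:,:,::-1].copy();cv2.imwrite("pics/s3.png",cv2.resize(im[190:310,170:310],None,fx=5,fy=5))
s=manip.read_state();print(s["ee_pos"],s["opening"],s["force"],s["time"])
E
```

```text
[492.79860832 198.32329151  14.90983905] 59.988418168587394 [-0.29051361  0.25858681  7.04065446] 3.475
```

View pics/s3.png

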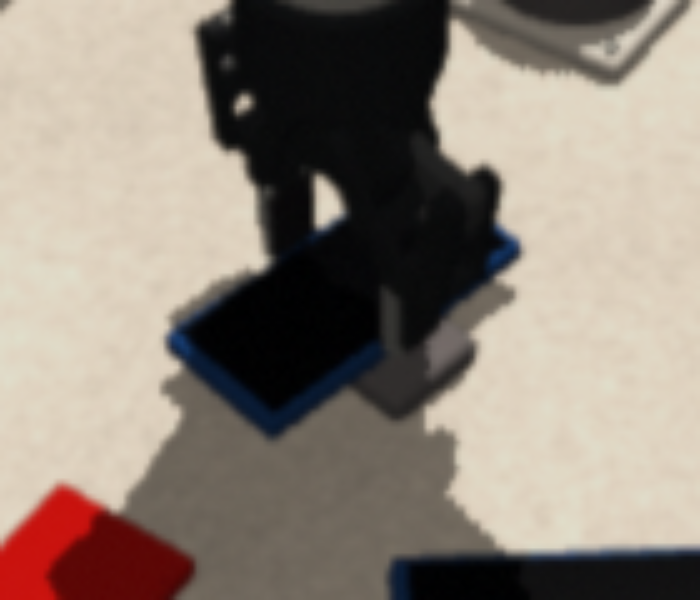

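Request:
send_rows([
  {"xyz": [0,0,0.02],"rot": [0,0,0]},
  {"xyz": [0,0,0.05],"rot": [0,0,0]},
  {"xyz": [0,0,0.08],"rot": [0,0,0]},
  {"xyz": [0.005,-0.03,0.09],"rot": [0,0,0.1]},
  {"xyz": [0.01,-0.08,0.09],"rot": [0,0,0.3]},
])

```text
time: 4.1
ee_pos: [503.0, 118.6, 104.9]
ee_rot: [0.462, -0.534, 0.536, -0.464]
force: [0.1, -0.3, -1.4]
opening: 59.8
```

Request:
send_rows([
  {"xyz": [0.006,-0.055,0],"rot": [0,0,0.2]},
  {"xyz": [0.012,-0.11,0],"rot": [0,0,0.4]},
  {"xyz": [0.018,-0.165,0],"rot": [0,0,0.6]},
  {"xyz": [0.024,-0.22,0],"rot": [0,0,0.8]},
  {"xyz": [0.0275,-0.27,0],"rot": [0,0,0.92]},
])

```text
time: 4.72
ee_pos: [529.6, -153.8, 103.6]
ee_rot: [-0.503, 0.497, -0.497, 0.503]
force: [1.2, 0.4, -2.5]
opening: 59.8
```

Request:
send_rows([
  {"xyz": [0.0003,-0.0117,0],"rot": [0,0,0]},
  {"xyz": [0.0003,-0.0117,-0.01],"rot": [0,0,0]},
  {"xyz": [0.0003,-0.0117,-0.02],"rot": [0,0,0]},
  {"xyz": [0.0003,-0.0117,-0.03],"rot": [0,0,0]},
  {"xyz": [0.0003,-0.0117,-0.03],"rot": [0,0,0]},
])

```text
time: 5.35
ee_pos: [529.0, -161.9, 72.0]
ee_rot: [0.504, -0.498, 0.495, -0.503]
force: [-0.8, 0.1, -2.0]
opening: 59.6
```

```bash
python3 - <<'E'
from h import *
from scipy.spatial.transform import Rotation as R
s=manip.read_state();z=R.from_quat(s["ee_rot"]).as_matrix()[:,2];print(s["ee_pos"],np.degrees(np.arctan2(z[1],z[0])),s["opening"],s["force"])
c=manip.calibration("wrist");im=manip.read_camera("wrist")[:,:,::-1].copy();cv2.imwrite("pics/w4.png",im)
im=manip.read_camera("side")[:,:,::-1].copy();cv2.imwrite("pics/s4.png",cv2.resize(im[70:220,230:380],None,fx=4,fy=4))
im=manip.read_camera("top")[:,:,::-1].copy();cv2.imwrite("pics/t4.png",cv2.resize(im[170:250,255:440],None,fx=4.3,fy=4.3))
E
```

```text
[ 528.98564599 -161.8939765    72.04316985] 0.7817130477575788 59.63783627535024 [-0.77882687  0.07275286 -2.0276998 ]
```

View pics/w4.png

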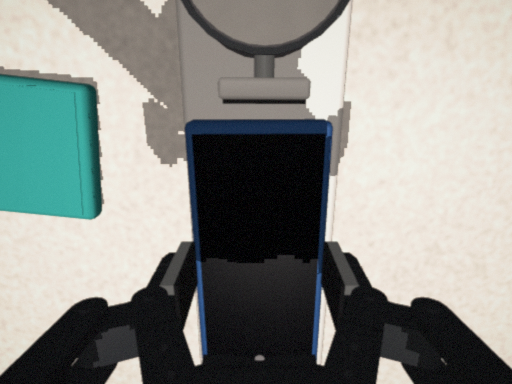

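View pics/s4.png

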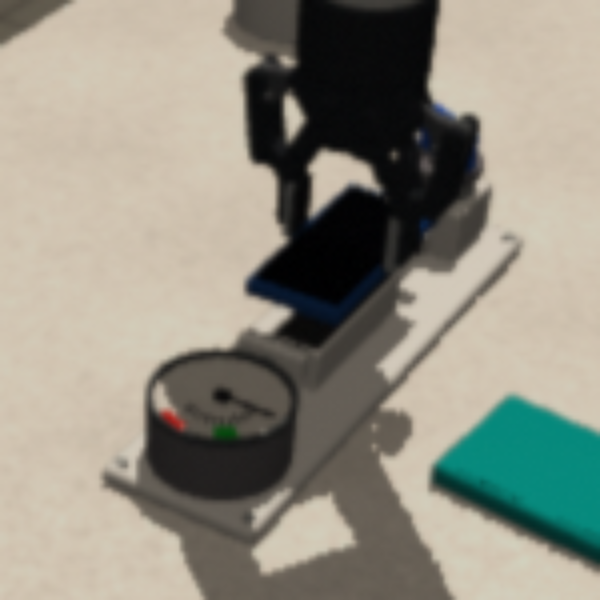

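View pics/t4.png

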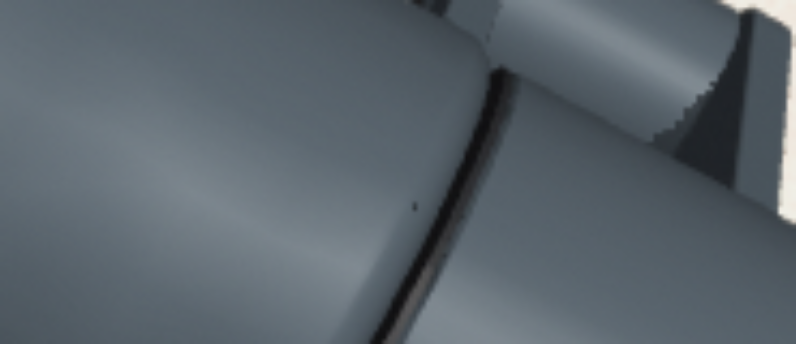

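```bash
python3 - <<'E'
from h import *
c=manip.calibration("wrist")
for n,p,z in [("phFL",(187,122),82),("phFR",(331,122),82),("jawL",(219,99),56),("jawR",(309,98),56),("dialc",(264,0),52)]: print(n,ray(c,p,z).round(1))
print(manip.read_state()["force"])
E
```

```text
phFL [499.1 -98.2  82. ]
phFR [558.4 -97.5  82. ]
jawL [509.5 -90.5  56. ]
jawR [552.7 -89.5  56. ]
dialc [530.4 -47.5  52. ]
[-1.57722638 -0.86467699 -2.41685436]
```

Request:
send_rows([
  {"xyz": [0.002,0,-0.01],"rot": [0,0,0]},
  {"xyz": [0.002,0,-0.018],"rot": [0,0,0]},
  {"xyz": [0.002,0,-0.022],"rot": [0,0,0]},
  {"xyz": [0.002,0,-0.024],"rot": [0,0,0]},
  {"xyz": [0.002,0,-0.026],"rot": [0,0,0]},
])

```text
time: 6.12
ee_pos: [531.9, -163.6, 47.2]
ee_rot: [-0.503, 0.497, -0.497, 0.503]
force: [0.1, -0.6, -2.1]
opening: 59.5
```

```bash
python3 - <<'E'
from h import *
im=manip.read_camera("side")[:,:,::-1].copy();cv2.imwrite("pics/s5.png",cv2.resize(im[90:200,270:380],None,fx=5.4,fy=5.4))
print(manip.read_state()["force"],manip.read_state()["ee_pos"])
E
```

```text
[ 0.85640246  0.03974191 -1.90247419] [ 531.79946969 -163.53328776   47.06017204]
```

View pics/s5.png

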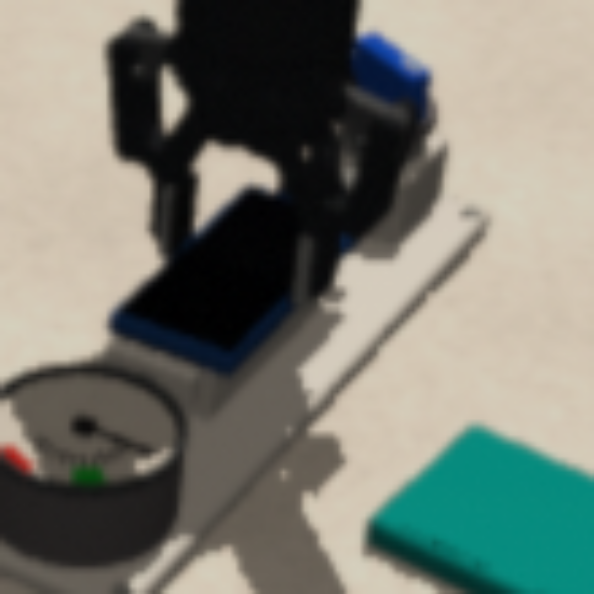

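Request:
send_rows([
  {"xyz": [0,0,-0.001],"rot": [0,0,0]},
  {"xyz": [0,0,-0.0025],"rot": [0,0,0]},
  {"xyz": [0,0,-0.0035],"rot": [0,0,0]},
  {"xyz": [0,0,-0.0045],"rot": [0,0,0]},
  {"xyz": [0,0,-0.0045],"rot": [0,0,0]},
])

```text
time: 6.8
ee_pos: [531.8, -163.5, 42.7]
ee_rot: [0.503, -0.497, 0.497, -0.503]
force: [-0.0, 0.4, -1.8]
opening: 59.5
```

Request:
send_rows([
  {"xyz": [0,0,-0.0005],"rot": [0,0,0]},
  {"xyz": [0,0,-0.001],"rot": [0,0,0]},
  {"xyz": [0,0,-0.0015],"rot": [0,0,0]},
  {"xyz": [0,0,-0.002],"rot": [0,0,0]},
  {"xyz": [0,0,-0.002],"rot": [0,0,0]},
])

```text
time: 7.42
ee_pos: [531.8, -163.5, 41.0]
ee_rot: [-0.503, 0.497, -0.497, 0.503]
force: [-0.6, 0.1, 1.3]
opening: 59.5
```

Request:
send_rows([
  {"xyz": [0,0,0],"rot": [0,0,0]},
  {"xyz": [0,0,0],"rot": [0,0,0]},
  {"xyz": [0,0,0],"rot": [0,0,0]},
  {"xyz": [0,0,0.005],"rot": [0,0,0]},
  {"xyz": [0,0,0.03],"rot": [0,0,0]},
], gripper=1)

```text
time: 8.05
ee_pos: [530.8, -163.0, 70.1]
ee_rot: [0.503, -0.498, 0.496, -0.503]
force: [0.7, -0.1, 0.9]
opening: 85.1
```

Request:
send_rows([
  {"xyz": [0,0,0.04],"rot": [0,0,0]},
  {"xyz": [0,0,0.08],"rot": [0,0,0]},
  {"xyz": [0,0,0.12],"rot": [0,0,0]},
  {"xyz": [0,0,0.12],"rot": [0,0,0]},
  {"xyz": [0,0,0.12],"rot": [0,0,0]},
])

```text
time: 8.68
ee_pos: [531.3, -163.2, 190.7]
ee_rot: [0.503, -0.497, 0.497, -0.503]
force: [0.1, 0.1, -0.1]
opening: 85.6
```

```bash
python3 - <<'E'
from h import *
c=manip.calibration("wrist");im=manip.read_camera("wrist")[:,:,::-1].copy();cv2.imwrite("pics/w6.png",im)
np.savez("w6.npz",mtx=c["mtx"],T=c["T"])
im=manip.read_camera("side")[:,:,::-1].copy();cv2.imwrite("pics/s6.png",im);cv2.imwrite("pics/s6z.png",cv2.resize(im[90:200,250:360],None,fx=5.4,fy=5.4))
print(manip.read_state()["force"],manip.read_state()["ee_pos"])
E
```

```text
[-0.7756508  -0.560747    0.30764234] [ 530.8774792  -163.0034657   189.58324111]
```

View pics/w6.png

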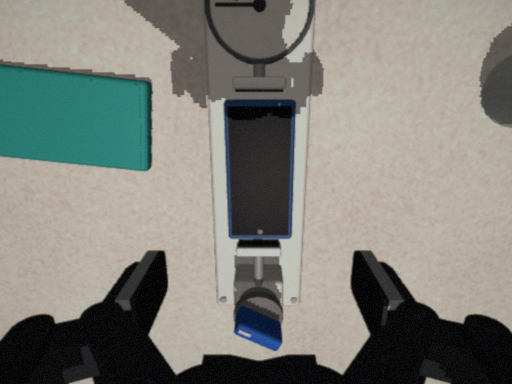

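View pics/s6z.png

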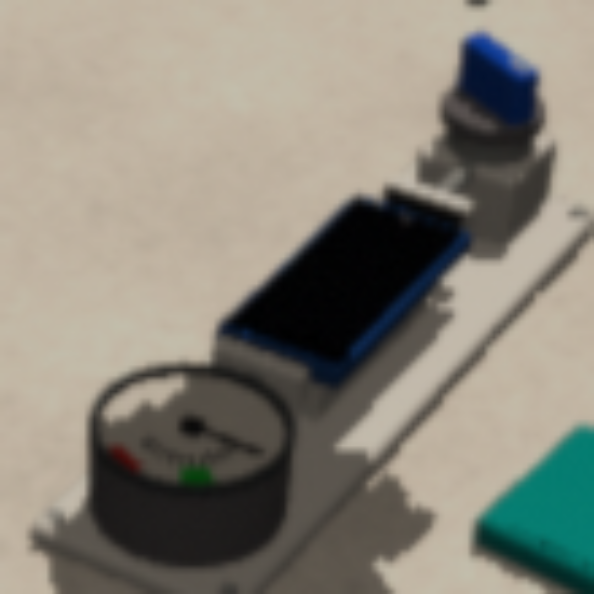

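```bash
python3 - <<'E'
from h import *
c=dict(np.load("w6.npz"))
im=cv2.imread("pics/w6.png")
cv2.imwrite("pics/w6z.png",cv2.resize(im[225:360,200:320],None,fx=4.4,fy=4.4,interpolation=cv2.INTER_CUBIC))
for n,p,z in [("FL",(224,101),51),("FR",(295,100),51),("BR",(292,237),51),("BL",(229,238),51),("jawL",(233,89),56),("jawR",(285,88),56),("drL",(235,247),56),("drR",(281,247),56),("screwL",(223,299),12),("screwR",(294,299),12),("dial",(259,5),54)]:
    print(n,ray(c,p,z).round(1))
E
```

```text
FL [500.4 -99.4  51. ]
FR [560.6 -97.9  51. ]
BR [ 563.7 -227.2   51. ]
BL [ 502.2 -228.9   51. ]
jawL [508.5 -89.4  56. ]
jawR [551.3 -88.2  56. ]
drL [ 508.3 -236.    56. ]
drR [ 552.9 -235.5   56. ]
screwL [ 489.7 -330.5   12. ]
screwR [ 574.4 -329.6   12. ]
dial [529.3 -27.5  54. ]
```

View pics/w6z.png

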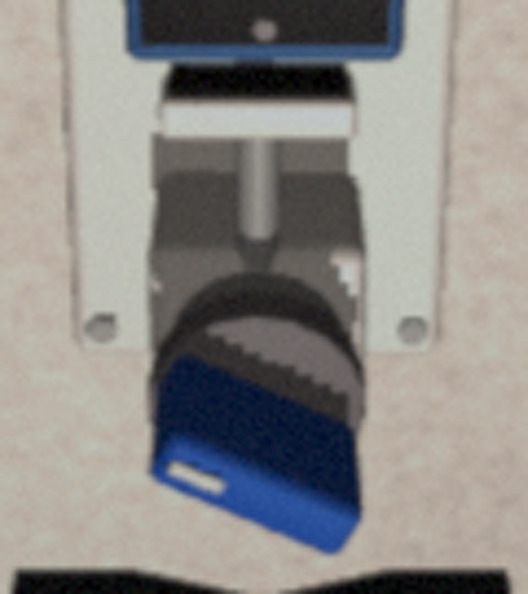

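```bash
python3 - <<'E'
from h import *
c=dict(np.load("w6.npz"))
f=lambda x,y:ray(c,(200+x/4.4-.4,225+y/4.4-.4),99)
Q=np.array([f(168,433),f(362,515),f(335,553),f(152,472)]);print(Q.round(1),Q.mean(0))
d=Q[1]-Q[0];print(np.degrees(np.arctan2(d[1],d[0])),np.linalg.norm(d),np.linalg.norm(Q[2]-Q[1]))
d=Q[2]-Q[3];print(np.degrees(np.arctan2(d[1],d[0])))
print(manip.read_state()["q"])
E
```

```text
[[ 513.2 -288.6   99. ]
 [ 553.4 -309.2   99. ]
 [ 548.  -319.3   99. ]
 [ 509.8 -298.5   99. ]] [ 531.10097699 -303.90642701   99.        ]
-27.09017982106366 45.1469970592465 11.45898675588868
-28.52170126259607
[-4.99144888e-01  4.89121566e-01  1.64995337e+00  7.86072797e-06
  1.00544872e+00 -5.11112755e-01]
```

Request:
send_rows([
  {"xyz": [0,-0.03,0],"rot": [0,0,1.0]},
  {"xyz": [0,-0.06,0],"rot": [0,0,2.0]},
  {"xyz": [0,-0.09,0],"rot": [0,0,3.0]},
  {"xyz": [0,-0.12,0],"rot": [0,0,4.0]},
  {"xyz": [-0.0005,-0.1407,0],"rot": [0,0,5.0]},
], gripper=-0.1)

```text
time: 9.4
ee_pos: [530.6, -305.2, 189.0]
ee_rot: [-0.666, 0.237, -0.235, 0.667]
force: [1.0, -0.0, -0.7]
opening: 38.7
```

Request:
send_rows([
  {"xyz": [0,0,0],"rot": [0,0,1.0]},
  {"xyz": [0,0,-0.02],"rot": [0,0,1.27]},
  {"xyz": [0,0,-0.04],"rot": [0,0,1.27]},
  {"xyz": [0,0,-0.06],"rot": [0,0,1.27]},
  {"xyz": [0,0,-0.06],"rot": [0,0,1.27]},
])

```text
time: 10.02
ee_pos: [529.6, -302.8, 127.7]
ee_rot: [-0.687, 0.165, -0.161, 0.689]
force: [0.2, 0.2, 0.1]
opening: 38.5
```

```bash
python3 - <<'E'
from h import *
from scipy.spatial.transform import Rotation as R
s=manip.read_state();z=R.from_quat(s["ee_rot"]).as_matrix()[:,2];print(s["ee_pos"],np.degrees(np.arctan2(z[1],z[0])),s["opening"],s["q"])
c=manip.calibration("wrist");im=manip.read_camera("wrist")[:,:,::-1].copy();cv2.imwrite("pics/w7.png",im)
np.savez("w7.npz",mtx=c["mtx"],T=c["T"])
im=manip.read_camera("side")[:,:,::-1].copy();cv2.imwrite("pics/s7.png",im)
im=manip.read_camera("top")[:,:,::-1].copy();cv2.imwrite("pics/t7.png",im)
E
```

```text
[ 529.56840947 -302.79766222  127.73896575] 63.37817456377084 38.47087256812051 [-7.02399943e-01  6.39431186e-01  1.55591417e+00  1.98755566e-05
  9.53268285e-01 -1.80857502e+00]
```

View pics/w7.png

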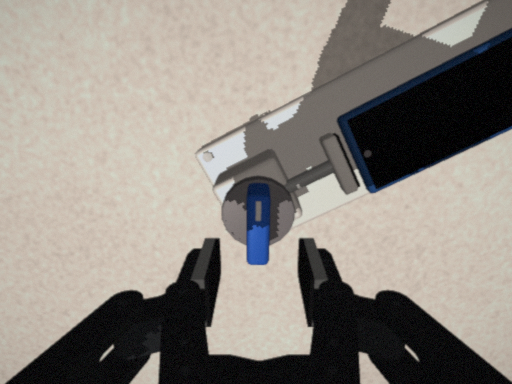

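View pics/s7.png

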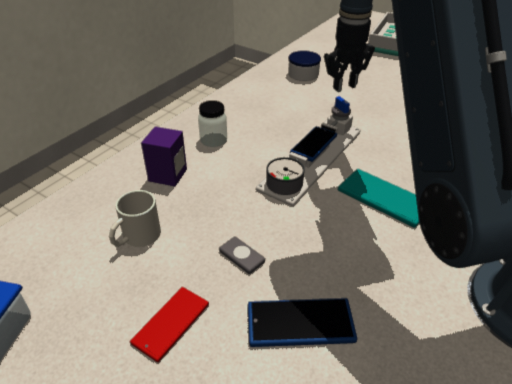

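View pics/t7.png

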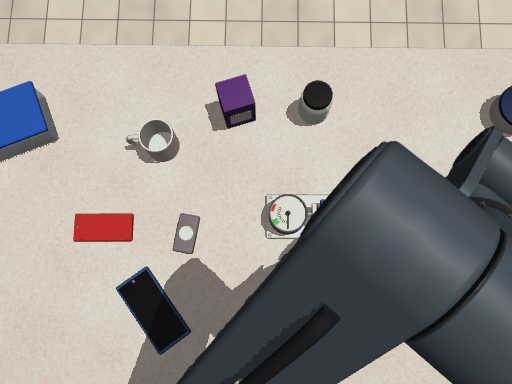

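Request:
send_rows([
  {"xyz": [0,0,-0.015],"rot": [0,0,0]},
  {"xyz": [0,0,-0.03],"rot": [0,0,0]},
  {"xyz": [0,0,-0.045],"rot": [0,0,0]},
  {"xyz": [0,0,-0.052],"rot": [0,0,0]},
  {"xyz": [0,0,-0.052],"rot": [0,0,0]},
])

```text
time: 10.8
ee_pos: [530.9, -303.9, 77.8]
ee_rot: [-0.688, 0.163, -0.162, 0.688]
force: [-0.2, -0.0, -0.7]
opening: 38.4
```

```bash
python3 - <<'E'
from h import *
s=manip.read_state();print(s["ee_pos"],s["force"])
c=manip.calibration("wrist");im=manip.read_camera("wrist")[:,:,::-1].copy();cv2.imwrite("pics/w8.png",im[150:])
im=manip.read_camera("side")[:,:,::-1].copy();cv2.imwrite("pics/s8.png",cv2.resize(im[60:150,300:390],None,fx=6,fy=6,interpolation=2))
print(manip.read_state()["ee_pos"])
E
```

```text
[ 530.94906215 -303.88073031   77.84881193] [-0.17459485 -0.04603503 -0.7316141 ]
[ 531.5802621  -304.37861955   78.91731382]
```

View pics/w8.png

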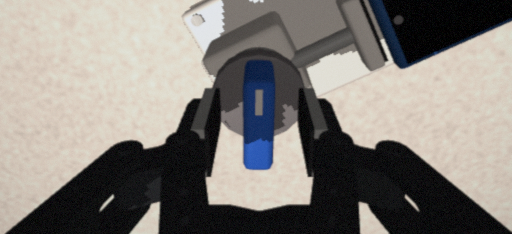

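View pics/s8.png

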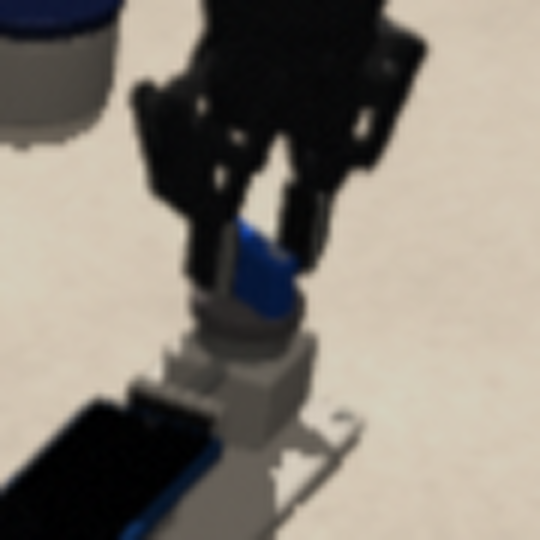

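Request:
send_rows([
  {"xyz": [0,0,0],"rot": [0,0,0]},
  {"xyz": [0,0,0],"rot": [0,0,0]},
  {"xyz": [0,0,0],"rot": [0,0,0]},
  {"xyz": [0,0,0],"rot": [0,0,0]},
  {"xyz": [0,0,0],"rot": [0,0,0]},
], gripper=-1)

```text
time: 11.52
ee_pos: [531.7, -304.6, 79.0]
ee_rot: [0.688, -0.162, 0.163, -0.688]
force: [-0.3, -0.8, 1.7]
opening: 12.8
```

```bash
python3 - <<'E'
from h import *
for i in range(4):
  im=manip.read_camera("top")
  s=manip.read_state();print(s["time"],s["ee_pos"],s["force"],s["moment"],s["opening"])
E
```

```text
11.575 [ 531.6778925  -304.57876199   79.03666268] [ 0.60760322 -0.22508987  1.13179994] [-0.17215237 -0.08081642 -0.03592402] 13.034917430389184
11.625 [ 531.67481285 -304.57989152   78.98586729] [ 0.09663467 -0.39059342  1.37357545] [-0.18554993 -0.14287884 -0.04967797] 12.403431856805081
11.675 [ 531.67903082 -304.55141845   78.98084657] [ 0.74486532 -1.74019154  1.21993042] [-0.16914953 -0.03490621 -0.01200047] 12.285431481302883
11.725 [ 531.66519594 -304.53924447   78.93913559] [-0.37593192 -0.27720311  1.10021631] [-0.19944436 -0.10437811 -0.01475196] 12.521148060794197
```

Request:
send_rows([
  {"xyz": [0,0,-0.0005],"rot": [0,0,0]},
  {"xyz": [0,0,-0.001],"rot": [0,0,0]},
  {"xyz": [0,0,-0.0015],"rot": [0,0,0]},
  {"xyz": [0,0,-0.002],"rot": [0,0,0]},
  {"xyz": [0,0,-0.002],"rot": [0,0,0]},
])

```text
time: 12.35
ee_pos: [531.6, -304.5, 77.1]
ee_rot: [0.688, -0.162, 0.163, -0.688]
force: [1.4, -2.8, 2.2]
opening: 12.5
```

Request:
send_rows([
  {"xyz": [0,0,-0.0005],"rot": [0,0,0]},
  {"xyz": [0,0,-0.001],"rot": [0,0,0]},
  {"xyz": [0,0,-0.0015],"rot": [0,0,0]},
  {"xyz": [0,0,-0.002],"rot": [0,0,0]},
  {"xyz": [0,0,-0.002],"rot": [0,0,0]},
])

```text
time: 12.98
ee_pos: [531.7, -304.6, 76.7]
ee_rot: [0.688, -0.162, 0.163, -0.688]
force: [-0.4, -0.8, 12.4]
opening: 12.4
```

Request:
send_rows([
  {"xyz": [0,0,-0.0005],"rot": [0,0,0]},
  {"xyz": [0,0,-0.0005],"rot": [0,0,0]},
  {"xyz": [0,0,-0.0005],"rot": [0,0,0]},
  {"xyz": [0,0,-0.0005],"rot": [0,0,0]},
  {"xyz": [0,0,-0.0005],"rot": [0,0,0]},
])

```text
time: 13.6
ee_pos: [531.7, -304.5, 76.6]
ee_rot: [0.688, -0.162, 0.163, -0.688]
force: [-2.2, -1.5, 14.8]
opening: 12.5
```

```bash
python3 - <<'E'
from h import *
for i in range(3):
  im=manip.read_camera("top")
  s=manip.read_state();print(s["time"],s["ee_pos"],s["force"],s["moment"],s["opening"])
im=im[:,:,::-1].copy();cv2.imwrite("pics/t9.png",cv2.resize(im[180:250,255:345],None,fx=8,fy=8,interpolation=2))
im=manip.read_camera("side")[:,:,::-1].copy();cv2.imwrite("pics/s9.png",cv2.resize(im[100:210,250:360],None,fx=5.4,fy=5.4,interpolation=2))
E
```

```text
13.65 [ 531.71128106 -304.57448083   76.62254203] [-1.7754484   1.18408122 13.84938184] [-0.03088267  0.27665324  0.02451243] 12.663760651439167
13.7 [ 531.69629455 -304.57109105   76.61320681] [-1.69947539  0.77225773 14.65391171] [-0.0461455   0.25869957  0.02326718] 12.444301271988081
13.75 [ 531.71137884 -304.60751461   76.63953011] [-1.75070944 -0.05747387 13.7397316 ] [-0.02750764  0.28597001  0.03560127] 12.305023215792652
```

View pics/t9.png

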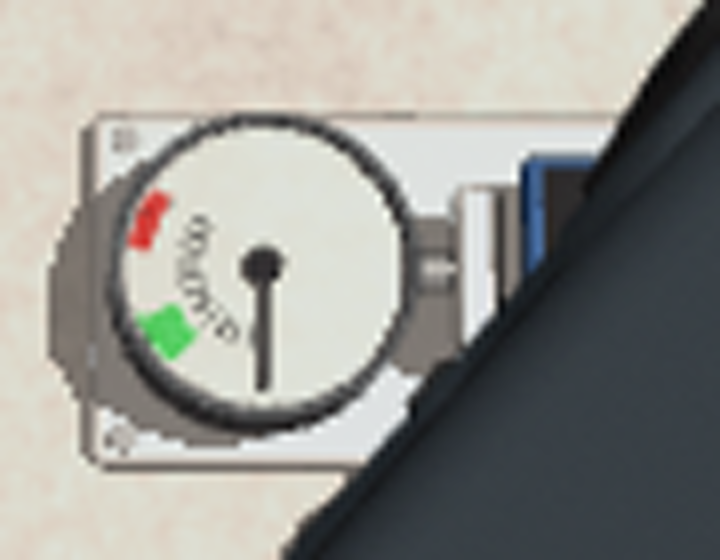

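View pics/s9.png

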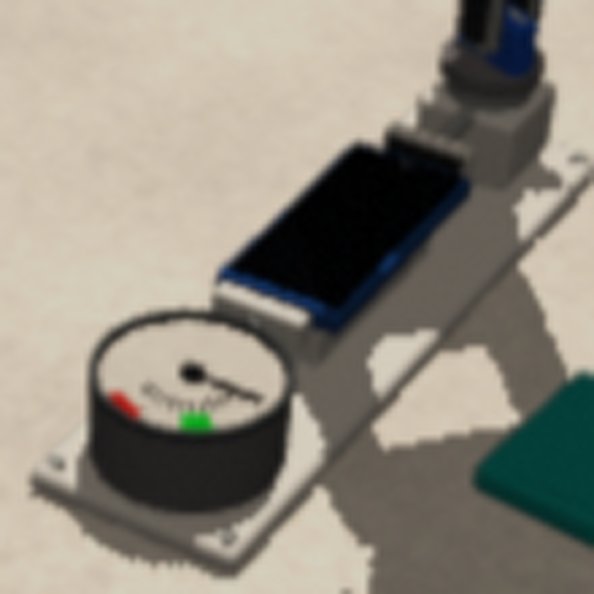

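Request:
send_rows([
  {"xyz": [0,0,-0.0002],"rot": [0,0,-0.4]},
  {"xyz": [0,0,-0.0002],"rot": [0,0,-1.0]},
  {"xyz": [0,0,-0.0002],"rot": [0,0,-1.6]},
  {"xyz": [0,0,-0.0002],"rot": [0,0,-2.2]},
  {"xyz": [0,0,-0.0002],"rot": [0,0,-2.8]},
])

```text
time: 14.42
ee_pos: [531.8, -304.4, 76.6]
ee_rot: [0.628, -0.325, 0.326, -0.628]
force: [-0.6, -0.3, 14.9]
opening: 12.7
```

```bash
cat > look.py <<'E'
from h import *
import sys
from scipy.spatial.transform import Rotation as R
n=sys.argv[1]
im=manip.read_camera("top")[:,:,::-1];im2=manip.read_camera("side")[:,:,::-1]
s=manip.read_state();z=R.from_quat(s["ee_rot"]).as_matrix()[:,2]
print(s["time"],s["ee_pos"].round(2),np.degrees(np.arctan2(z[1],z[0])).round(2),s["force"].round(1),s["moment"].round(2),s["q"][5].round(2))
a=cv2.resize(im[180:250,255:345],None,fx=6,fy=6,interpolation=2);b=cv2.resize(im2[90:210,250:365],None,fx=4.2,fy=4.2,interpolation=2)[:420]
h=min(len(a),len(b));o=np.hstack([a[:h,:400],b[:h,:400]]);cv2.imwrite(f"pics/{n}.png",o)
E
python3 look.py l1
```

```text
14.525 [ 531.86 -304.39   76.61] 35.32 [-1.9  0.6 16.8] [ 0.04  0.26 -0.07] -1.32
```

View pics/l1.png

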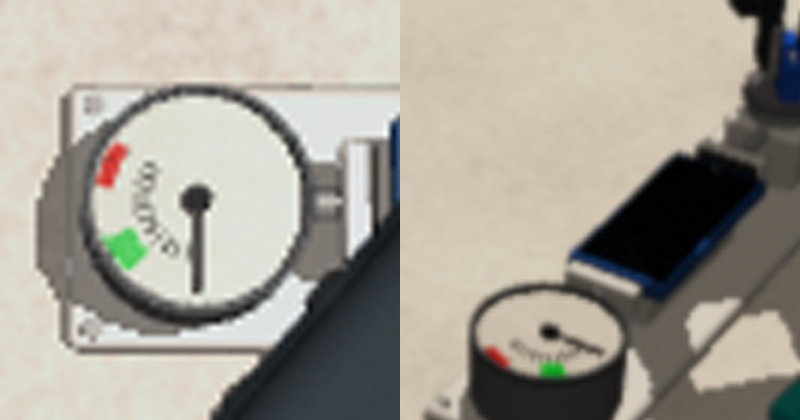

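Request:
send_rows([
  {"xyz": [0,0,0],"rot": [0,0,-0.7]},
  {"xyz": [0,0,0],"rot": [0,0,-1.6]},
  {"xyz": [0,0,0],"rot": [0,0,-2.5]},
  {"xyz": [0,0,0],"rot": [0,0,-3.4]},
  {"xyz": [0,0,0],"rot": [0,0,-4.2]},
])

```text
time: 15.15
ee_pos: [532.1, -304.4, 76.6]
ee_rot: [0.469, -0.528, 0.53, -0.469]
force: [-1.3, -0.1, 15.8]
opening: 12.2
```

```bash
python3 look.py l2
```

```text
15.25 [ 532.18 -304.34   76.61] -6.72 [-1.   0.9 15.9] [ 0.07  0.14 -0.15] -0.58
```

View pics/l2.png

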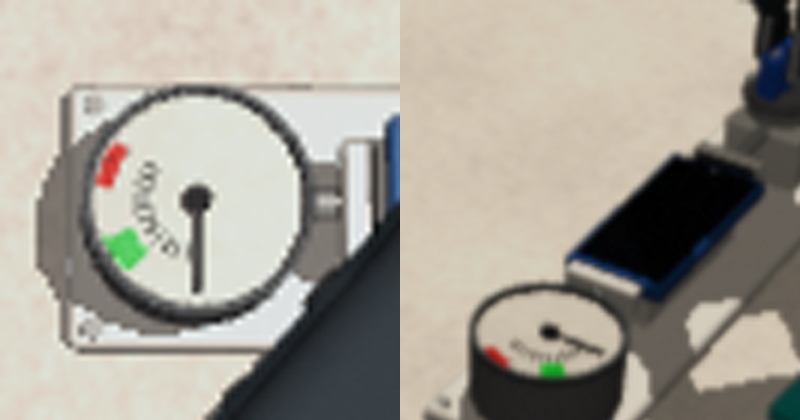

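Request:
send_rows([
  {"xyz": [0,0,0],"rot": [0,0,-0.7]},
  {"xyz": [0,0,0],"rot": [0,0,-1.6]},
  {"xyz": [0,0,0],"rot": [0,0,-2.5]},
  {"xyz": [0,0,0],"rot": [0,0,-3.4]},
  {"xyz": [0,0,0],"rot": [0,0,-4.2]},
])

```text
time: 15.88
ee_pos: [532.4, -304.5, 76.6]
ee_rot: [0.248, -0.661, 0.663, -0.249]
force: [-0.3, 1.1, 15.0]
opening: 12.4
```

```bash
python3 look.py l3
```

```text
15.975 [ 532.45 -304.52   76.64] -48.72 [ 0.3 -0.6 14.5] [0.06 0.09 0.  ] 0.15
```

View pics/l3.png

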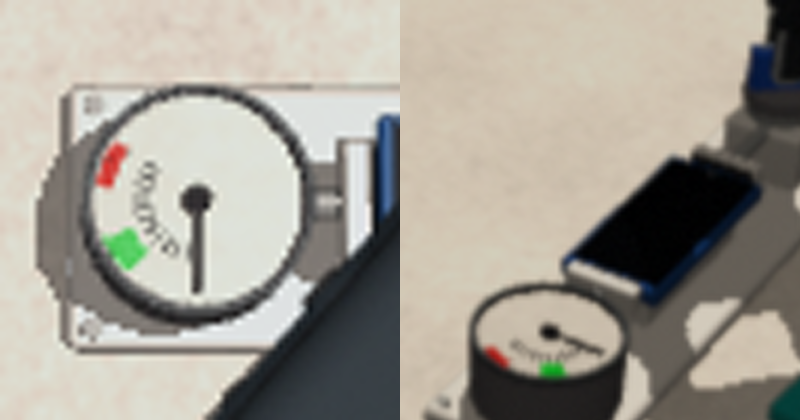

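Request:
send_rows([
  {"xyz": [0,0,-0.0003],"rot": [0,0,-0.4]},
  {"xyz": [0,0,-0.0003],"rot": [0,0,-0.8]},
  {"xyz": [0,0,-0.0003],"rot": [0,0,-1.2]},
  {"xyz": [0,0,-0.0003],"rot": [0,0,-1.6]},
  {"xyz": [0,0,-0.0003],"rot": [0,0,-2.0]},
])

```text
time: 16.6
ee_pos: [532.5, -304.7, 76.6]
ee_rot: [0.13, -0.694, 0.696, -0.131]
force: [-0.7, -0.2, 16.1]
opening: 12.6
```

```bash
python3 look.py l4
```

```text
16.7 [ 532.53 -304.64   76.59] -68.65 [ 0.   0.2 16.1] [ 0.03  0.18 -0.04] 0.5
```

View pics/l4.png

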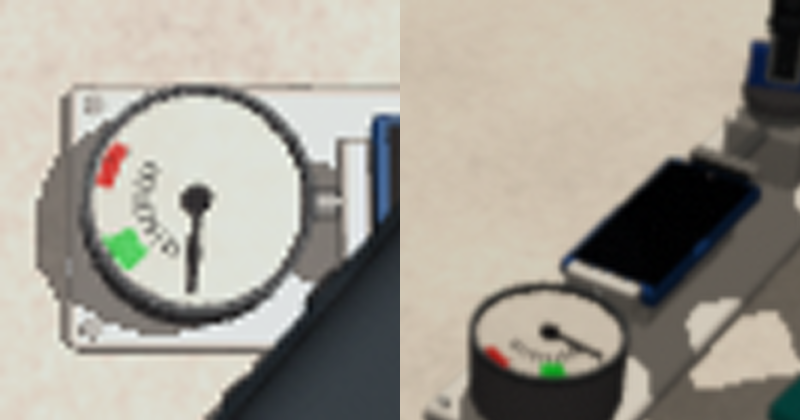

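Request:
send_rows([
  {"xyz": [0,0,0],"rot": [0,0,-0.5]},
  {"xyz": [0,0,0],"rot": [0,0,-1.1]},
  {"xyz": [0,0,0],"rot": [0,0,-1.7]},
  {"xyz": [0,0,0],"rot": [0,0,-2.3]},
  {"xyz": [0,0,0],"rot": [0,0,-2.8]},
])

```text
time: 17.32
ee_pos: [532.5, -304.9, 76.6]
ee_rot: [-0.043, -0.705, 0.707, 0.041]
force: [-0.4, -0.4, 15.2]
opening: 12.7
```

```bash
python3 look.py l5
```

```text
17.425 [ 532.58 -304.88   76.59] -96.67 [-0.5 -0.3 15.9] [-0.06  0.13 -0.01] 0.99
```

View pics/l5.png

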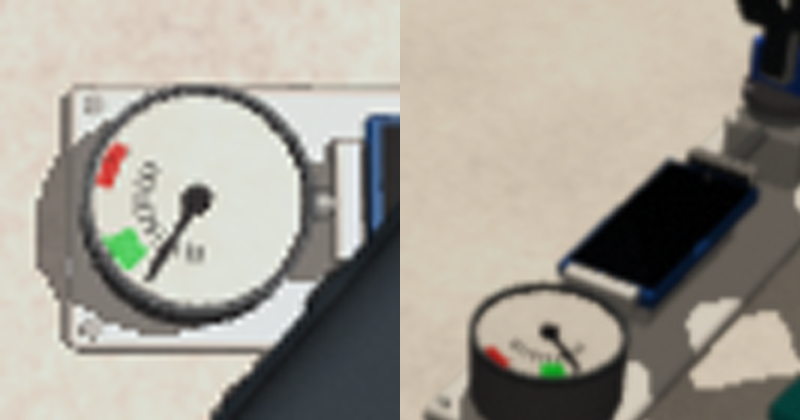

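Request:
send_rows([
  {"xyz": [0,0,0],"rot": [0,0,-0.4]},
  {"xyz": [0,0,0],"rot": [0,0,-0.9]},
  {"xyz": [0,0,0],"rot": [0,0,-1.4]},
  {"xyz": [0,0,0],"rot": [0,0,-1.9]},
  {"xyz": [0,0,0],"rot": [0,0,-2.0]},
])

```text
time: 18.05
ee_pos: [532.5, -305.0, 76.6]
ee_rot: [-0.164, -0.687, 0.689, 0.162]
force: [-0.6, -1.2, 15.6]
opening: 12.9
```

```bash
python3 look.py l6; python3 - <<'E'
import cv2
im=cv2.imread("pics/l6.png");cv2.imwrite("pics/l6z.png",cv2.resize(im[80:330,60:310],None,fx=2.4,fy=2.4,interpolation=2))
E
```

```text
18.15 [ 532.49 -305.03   76.58] -116.59 [-0.2 -1.  16.2] [-0.09  0.21  0.06] 1.33
```

View pics/l6z.png

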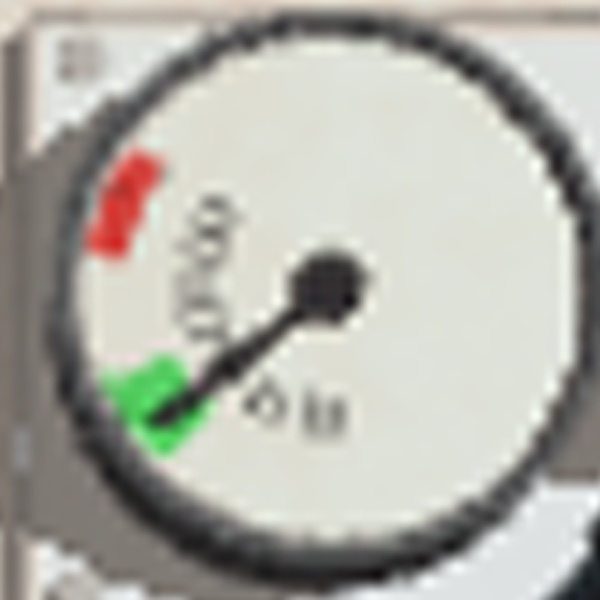

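Request:
send_rows([
  {"xyz": [0,0,0],"rot": [0,0,-0.2]},
  {"xyz": [0,0,0],"rot": [0,0,-0.4]},
  {"xyz": [0,0,0],"rot": [0,0,-0.4]},
  {"xyz": [0,0,0],"rot": [0,0,-0.4]},
  {"xyz": [0,0,0],"rot": [0,0,-0.4]},
])

```text
time: 18.77
ee_pos: [532.5, -305.1, 76.6]
ee_rot: [-0.188, -0.681, 0.683, 0.185]
force: [-0.6, 0.0, 16.2]
opening: 12.7
```

```bash
python3 look.py l7; python3 - <<'E'
import cv2
im=cv2.imread("pics/l7.png");cv2.imwrite("pics/l7z.png",cv2.resize(im[80:330,60:310],None,fx=2.4,fy=2.4,interpolation=2))
E
```

```text
18.875 [ 532.48 -305.07   76.59] -120.59 [-1.1 -0.3 15.7] [-0.05  0.19  0.07] 1.4
```

View pics/l7z.png

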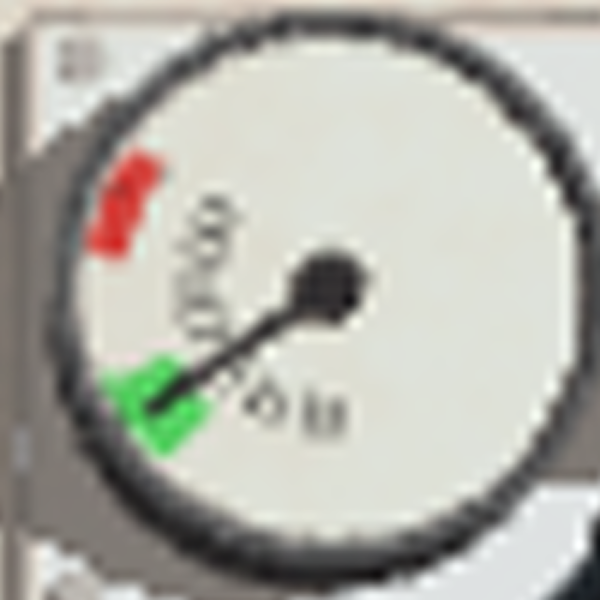

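Request:
send_rows([
  {"xyz": [0,0,0.001],"rot": [0,0,0]},
  {"xyz": [0,0,0.002],"rot": [0,0,0]},
  {"xyz": [0,0,0.003],"rot": [0,0,0]},
  {"xyz": [0,0,0.004],"rot": [0,0,0]},
  {"xyz": [0,0,0.0045],"rot": [0,0,0]},
])

```text
time: 19.5
ee_pos: [532.4, -305.0, 78.4]
ee_rot: [-0.188, -0.682, 0.682, 0.186]
force: [3.9, -4.5, 1.8]
opening: 12.6
```

Request:
send_rows([
  {"xyz": [0,0,0],"rot": [0,0,0]},
  {"xyz": [0,0,0],"rot": [0,0,0]},
  {"xyz": [0,0,0],"rot": [0,0,0]},
  {"xyz": [0,0,0],"rot": [0,0,0]},
  {"xyz": [0,0,0.005],"rot": [0,0,0]},
], gripper=0)

```text
time: 20.12
ee_pos: [530.9, -303.8, 83.0]
ee_rot: [0.186, 0.682, -0.682, -0.187]
force: [0.1, -1.0, -0.7]
opening: 42.7
```

Request:
send_rows([
  {"xyz": [0,0,0.02],"rot": [0,0,0]},
  {"xyz": [0,0,0.05],"rot": [0,0,0]},
  {"xyz": [0,0,0.08],"rot": [0,0,0]},
  {"xyz": [0,0,0.12],"rot": [0,0,0]},
  {"xyz": [0,0,0.12],"rot": [0,0,0]},
])

```text
time: 20.75
ee_pos: [533.3, -305.7, 207.4]
ee_rot: [-0.189, -0.681, 0.683, 0.184]
force: [-0.0, -0.7, 0.4]
opening: 42.6
```

```bash
python3 look.py l8; python3 - <<'E'
import cv2
im=cv2.imread("pics/l8.png");cv2.imwrite("pics/l8z.png",cv2.resize(im,None,fx=1,fy=1,interpolation=2))
E
```

```text
20.85 [ 531.2  -304.03  203.77] -120.61 [-0.1  0.5  0.1] [ 0.09 -0.04 -0.02] 1.4
```

View pics/l8z.png

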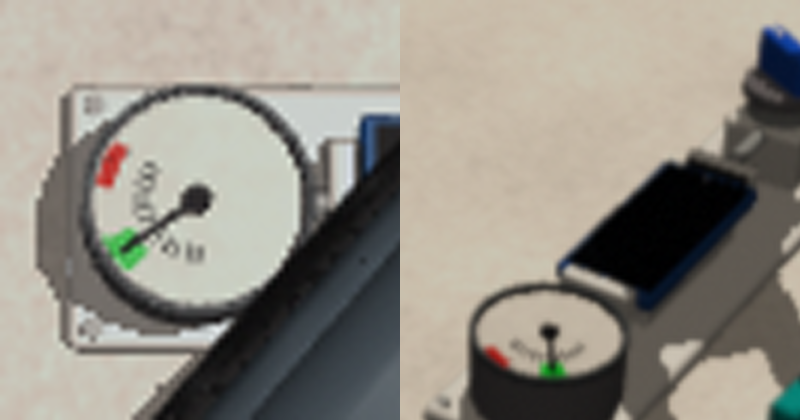

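Request:
send_rows([
  {"xyz": [-0.03,-0.05,0],"rot": [0,0,0]},
  {"xyz": [-0.06,-0.1,0],"rot": [0,0,0]},
  {"xyz": [-0.1,-0.15,0],"rot": [0,0,0]},
  {"xyz": [-0.14,-0.2,0],"rot": [0,0,0]},
  {"xyz": [-0.17,-0.24,0],"rot": [0,0,0]},
])

```text
time: 21.48
ee_pos: [359.1, -544.9, 201.3]
ee_rot: [0.186, 0.683, -0.681, -0.188]
force: [0.5, 0.5, 0.1]
opening: 43.2
```

Request:
send_rows([
  {"xyz": [-0.02,-0.02,0],"rot": [0,0,0]},
  {"xyz": [-0.04,-0.04,0],"rot": [0,0,0]},
  {"xyz": [-0.04,-0.04,0],"rot": [0,0,0]},
  {"xyz": [-0.04,-0.04,0],"rot": [0,0,0]},
  {"xyz": [-0.04,-0.04,0],"rot": [0,0,0]},
])

```text
time: 22.1
ee_pos: [322.3, -582.9, 202.8]
ee_rot: [0.186, 0.683, -0.682, -0.186]
force: [0.1, -0.5, 0.2]
opening: 42.5
```

```bash
python3 - <<'E'
from h import *
im=manip.read_camera("top")[:,:,::-1].copy();cv2.imwrite("pics/t_end.png",im)
cv2.imwrite("pics/t_endz.png",cv2.resize(im[185:250,255:440],None,fx=4.3,fy=4.3,interpolation=2))
s=manip.read_camera("side")[:,:,::-1];cv2.imwrite("pics/s_end.png",s)
cal=manip.calibration("top")
hsv=cv2.cvtColor(im,cv2.COLOR_BGR2HSV)
m=(((hsv[...,0]>95)&(hsv[...,0]<130)&(hsv[...,1]>90))|(im.max(2)<45)).astype(np.uint8)
roi=np.zeros_like(m);roi[195:235,312:384]=m[195:235,312:384]
cs,_=cv2.findContours(roi,0,2);c=max(cs,key=cv2.contourArea);r=cv2.minAreaRect(c);P=np.array([ray(cal,x,51) for x in cv2.boxPoints(r)])
print(P.round(1),P.mean(0));print(manip.read_state()["time"],manip.read_state()["joint_velocities"].round(3))
E
```

```text
[[ 561.   -86.2   51. ]
 [ 563.2 -220.9   51. ]
 [ 502.  -219.2   51. ]
 [ 499.7  -86.    51. ]] [ 531.46317222 -153.07079165   51.        ]
22.2 [-0.004 -0.002 -0.005 -0.001  0.001 -0.002]
```

View pics/t_end.png

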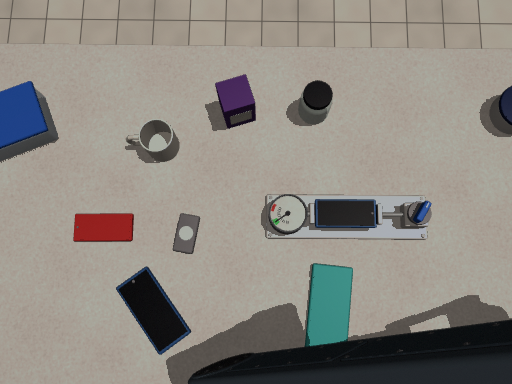

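View pics/t_endz.png

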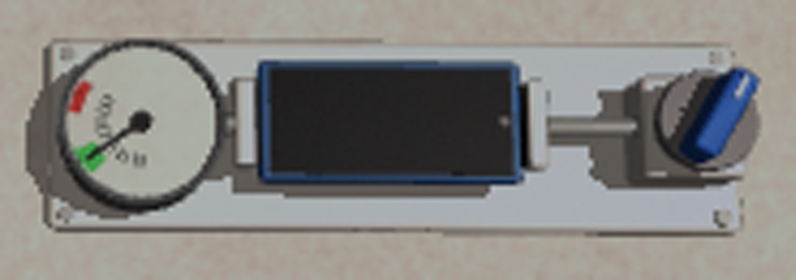

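View pics/s_end.png

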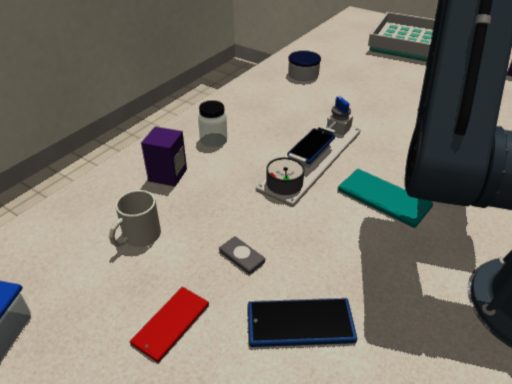

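All checks hold: the phone is flat and centred between the jaws (x off by about 1.5 mm), the needle is in the middle of the green band, the neighbours are unmoved and the arm is clear. I'm handing in now.

```bash
python3 -c "
from bench import manip
print(manip.sign_off())"
```

```text
the job is handed in; nothing more can be done
None
```

The phone is clamped in the holder with the needle in the middle of the green band. I handed the job in at about 22 s; the hand-in gives no verdict.

**What I did:**
- I gripped the smaller blue phone across its width, lifted it off the charger and laid it screen up on the rest. I then let go and backed the gripper off.
- I gripped the knob and pressed until the clutch bit, about 2 mm down. I held it at about 14 to 17 N while turning it 184° clockwise in steps, reading the dial after each one. Then I eased off, let go and moved the arm away.

**Last checks, from the camera images:**
- **Needle:** I measured it at about 0.90 rad, with the middle of the band at about 0.97 rad. I then turned the knob 4° more, which put it at the middle by eye, and it stayed there after I let go.
- **Phone:** It lies about 1.5 mm off the holder's centre line and less than 0.01 rad out of line with it. The side view shows it flat.
- **Everything else:** The carton, jar and mug look unmoved, and the arm touches nothing.

**Disagreements:**
- The wrist and top cameras differed by about 2 mm on the jaw positions, which is about their stated accuracy.
- I first read the free gap between the jaws as about 11 mm more than the phone's length. A closer look gave about 14 mm. By the amount the knob turned before the needle moved, it was about 11 mm after all.

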